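# Close a specimen box in the lever lid press

## Task

Close the specimen box whose lid still stands up: set it flat in the pocket of the lid press's pulled-out carriage, hold the thumb release down and slide the carriage fully in under the ram, and let the release spring back up. Then swing the press lever down to its stop and let it return fully up by itself or under your hand, leaving the closed box in the press. Press the lid only with the press, and leave the closed box, the bottle and the jar standing where they are.

Things in the scene. Friction and masses are not known exactly. Their poses are not given: they have to be found in the camera images.
- press: Lid press, fixed (place and yaw vary): grey base plate 400 x 150 x 12 mm, white C-shaped frame. Origin on the bench under the ram's axis; x runs along the carriage rail, pointing in, away from the operator; z up. In its frame: base plate x -260 to 140, y -75 to 75 mm; column x 60 to 130, y -55 to 55 mm. Lever on its -y side. Ram plate 74 x 48 mm, underside z 114 mm up, 85 mm at the lever's stop.
- nest (a point): Where the pocket's floor centre comes to lie when the carriage is fully in: under the ram, 36 mm above the bench; axes as the press's. The head hangs over it: from z 130 mm up its front face is at x -67 mm, from z 165 to 280 mm at x -87 mm (y -60 to 60 mm), so an upright gripper cannot follow the thumb pad all the way in: lean it back 30 to 45 deg towards the operator (-x).
- box: The box to close: white plastic, 90 x 60 x 40 mm (x, y, z), flat on the bench, about 0.25 kg. Origin at the centre of its underside, z up. Its lid plate, 84 x 54 x 8 mm, at first stands 10 mm above the rim (grey plug in the gap, lid top 58 mm above the underside); closed, it lies on the rim (top at 48 mm). Hold it across the 60 mm wide body, not by the lid; either way round will do.
- box_lid (a joint): How far the lid of the box to close has been pressed down, m: 0 standing up, 0.010 fully closed; the press takes it to about 0.0085. It is stiff (about 14 N) and stays where it is left.
- done_box: A box of the same make and size whose lid is already closed (48 mm high in all, no gap). Leave it.
- carriage (a joint): Travel of the aluminium carriage along the press's +x, m: 0 pulled out, 0.140 fully in under the ram, against a stop. A spring latch with notches every 35 mm locks it (3 mm play) unless the thumb release is held down; when free it takes 2 to 3 N.
- pocket (a point): Centre of the carriage's pocket floor, 36 mm above the bench; axes as the press's; moves with the carriage. The pocket is 96 x 66 mm inside (x, y), for the box's 90 x 60 mm, with rims 14 mm high and 4 mm thick.
- thumb (a joint): Thumb release, m pressed straight down: 0 up (latched), 0.009 bottom. The latch is free from 0.006 on. It takes about 2 N at the start of the stroke and 6 N at the bottom.
- pad (a point): Centre of the top of the black thumb pad, on a tongue 87 mm to the -x side of the pocket's centre; 60 mm above the bench when up; axes as the press's. Pad top 36 x 46 mm (x, y), with a raised ledge at its +x edge (its face 16 mm from this point, 12 mm high, as wide as the pad) to push against. It moves with the carriage and sinks when pressed.
- lever (a joint): Press lever, rad: 0 up (rest), 1.05 down at its stop. It swings about a level axis along the press's y through point lever_hinge; a spring returns it. Pushing squarely at the handle takes about 3 N to start and 9 N at the stop, some 3 N more from about 0.72 rad on while the ram presses the lid.
- handle (a point): Middle of the lever's black hand grip, a level bar 26 mm in diameter and 100 mm long along the press's y; 170 mm from the hinge axis; up: 120 mm nearer to the operator (-x) and 120 mm higher than the hinge axis; at the stop: 164 mm nearer and 45 mm lower. This point's own axes turn with the lever.
- lever_hinge (a point): Point on the lever's hinge axis, where the lever arm (steel bar 16 mm thick) turns; 200 mm above the bench; axes as the press's. The middle of the grip lies 64 mm further to -y.
- bottle: Brown reagent bottle, 64 mm in diameter, 150 mm high, origin at the centre of its underside. Leave it.
- jar: Small clear jar with a white cap, 62 mm in diameter, 75 mm high, origin at the centre of its underside. Leave it.
Not all that is in view belongs to the job. What is shaped like the box but red is not meant.

How it is judged:
By the outcome, as a careful person would: the job done as asked, in the order asked, and still so for the second after the job is handed in, with the robot touching nothing.
It also fails if it takes over 72 s, if anything falls off the work surface, if the arm or the gripper's body presses on something with over 40 N, if the wrist force passes 120 N, or if a joint passes its speed limit or range.

## Robot

A 6-joint arm with a two-finger parallel gripper is mounted at the origin on the work surface. World frame = base frame: x ahead of the robot, y to its left, z up, the work surface at z = 0. Lengths are in mm, angles in rad, forces in N, time in s.
With the tool pointing down it reaches from about 350 to 975 mm from the base axis. Payload 7.1 kg.
Tool frame: the origin (TCP) lies on the front face of the gripper's body, between the roots of the fingers; the fingertips stand 80 mm ahead of it and the grasp point (between the pads) lies 61 mm ahead of it; z points along the fingers, y is the line along which they close (so a half turn about z gives the same grasp; the last joint's range is limited). The gripper opens to 88 mm and grips with 3 to 60 N. Pads are 20 mm wide; open, the fingers measure 115 mm over their backs; the gripper's body (75 mm by 178 mm) begins 61 mm behind the grasp point.
Start: joints at [1.094, 0.423, 1.63, -0, 1.089, -0.019], TCP at [276.203, 560.64, 302.675] pointing down, gripper open.
Joint ranges: [-3, 3], [-0.9, 2.11], [0.09, 2.58], [-1.31, 4.45], [0.11, 2.69], [-2.54, 2.54]. Speed limits (rad/s): [2.39, 2.39, 3.01, 3.14, 3.14, 3.14].

## Interface

Orientations are given as a rotation vector (axis times angle).
In Python, from workcell import readout, vision, close_job gives the robot as it stands.
- The arm moves only by the tool servo_tool, never from a script. Its argument "plan" is a list that holds one entry, the list of rows, each a list of 7 numbers: the gripper command: -1 is fully open, 1 is shut, values between are in proportion, then the shift along the world's x, y, z in units of 40 mm (1.0 is 40 mm), then the turn, a rotation vector about the world's x, y, z in units of 5 degrees (1.0 is 5 degrees). A call has 1 to 5 rows; each row shifts and turns the commanded pose from where the row before left it; what a row does not reach is not made up. A row lasts 1/12 s, in which the tool goes at most 41.7 mm and 7.16 degrees, less where a joint would pass 70% of its speed; a pose out of reach is approached as far as the arm can. A call is refused whole if a number of a shift passes 1 or a number of a turn 1, either way. A call with a gripper value outside its range is refused whole. The fingers move at their own pace and stop on an object; the grip force is fixed at half the most. Time passes only in rows, so rows that do not move let the fingers close. It gives the time, the measured TCP pose, the force, the opening and the grip force at its end, in the units of the state.
- readout.get_obs(): the state, without advancing time (a new reading comes with each control period).
- vision.get_image(name): name is "scene" or "top" or "wrist"; returns the picture (400x640x3 uint8, red, green, blue); there is no depth.
- vision.camera_params(name): a dict with "fx", "fy", "cx", "cy" (pixels), "rvec" (rotation vector, rad) and "tvec" (3), from world to camera coordinates, as OpenCV has them; the wrist camera has in their place "hand_eye" (4x4, takes a point from camera to tool coordinates, whose origin is the TCP and whose axes are the flange's). Camera axes: x right, y down, z forward; pixel columns grow to the right and rows downward; lengths in mm; the calibration is good to about 2 mm. A picture is of the moment at which its call begins: read the wrist's pose just before it. camera_params takes no time and is no camera call.
- close_job(): hands the job in; it is judged then, once.
The state is a dict: "t": time; "qpos": joint angles; "qvel": joint speeds; "joint_torque": joint torques, N m; "ee_pos": TCP position; "orientation": TCP orientation; "ft_force": force on the tool from outside, world axes, zero at the start; "moment": the same for the moment, N m; "width": finger opening in mm; "grasp_force": force on a finger pad.
Only numpy, scipy, OpenCV 4.12 (cv2) and the standard library are available. Lean on these libraries where they do the work, as an engineer would, in place of code of your own. Each camera call takes 0.05 s, during which the arm holds its last target. There are 200 camera calls.

## Working session

There is one attempt and no reset: what is moved stays moved. The work goes in short steps, Python scripts to look and compute and a tool call to move; the robot and the scene stay as the last step left them, time stands still between calls to the robot, and variables do not carry over. Pictures are saved under pics/ and viewed, at most 10 in all, crops included, and the job is handed in when it is done.

Besides the shell and the picture viewer there is one more tool, called in YAML: its name, and indented under it one key for each argument. servo_tool: Moves the arm, as the interface text tells. Its arguments: {"type":"object","properties":{"plan":{"type":"array"}},"required":["plan"]}

```bash
mkdir -p pics; ls
python3 - <<'E'
from workcell import readout, vision
import cv2,numpy as np
for n in("scene","top"):
    im=vision.get_image(n); cv2.imwrite(f"pics/{n}0.png",im[:,:,::-1]); print(n,vision.camera_params(n))
print(vision.camera_params("wrist"))
print(readout.get_obs())
E
```

```text
pics
scene {'fx': 501.86261641235484, 'fy': 501.86261641235484, 'cx': 328.01277386681335, 'cy': 199.46657678627145, 'rvec': array([ 0.27659242,  3.06083035, -0.48079662]), 'tvec': array([ 565.57145294, -118.71256131, 1891.2581134 ])}
top {'fx': 453.17861689262526, 'fy': 453.17861689262526, 'cx': 317.6501349530197, 'cy': 195.2263364600488, 'rvec': array([ 2.12032698, -2.11232248,  0.20027843]), 'tvec': array([  88.28898984,  643.42469252, 1462.19346925])}
{'fx': 331.2179224790523, 'fy': 331.2179224790523, 'cx': 318.5346948604275, 'cy': 203.26737295494365, 'hand_eye': array([[ 1.38493181e-04, -9.63167241e-01, -2.68903044e-01,
         7.31390418e+01],
       [ 9.99999771e-01,  3.11655448e-04, -6.01269389e-04,
         1.95132569e-01],
       [ 6.62928077e-04, -2.68902899e-01,  9.63167063e-01,
        -8.23332021e+01],
       [ 0.00000000e+00,  0.00000000e+00,  0.00000000e+00,
         1.00000000e+00]])}
{'t': 0.1, 'qpos': array([ 1.09397918e+00,  4.23764959e-01,  1.63061916e+00, -2.19870110e-05,
        1.08864788e+00, -1.90217016e-02]), 'qvel': array([-4.29740600e-04, -1.59786223e-03, -3.47408190e-03,  1.61072240e-03,
       -2.42037351e-05,  4.89881741e-04]), 'joint_torque': array([-1.77541478e-04, -5.45614564e+01, -2.74324983e+01,  6.45640539e-02,
        1.88196776e-02, -6.89657099e-05]), 'ee_pos': array([276.03728321, 560.28241647, 301.97683969]), 'orientation': array([-7.12748708e-01, -3.05932809e+00,  2.19905848e-03]), 'ft_force': array([ 0.04491698, -0.77381073,  0.55206328]), 'moment': array([ 0.03550162, -0.00028481,  0.00876223]), 'grasp_force': 0.0, 'width': 87.82462069120982}
```

View pics/scene0.png

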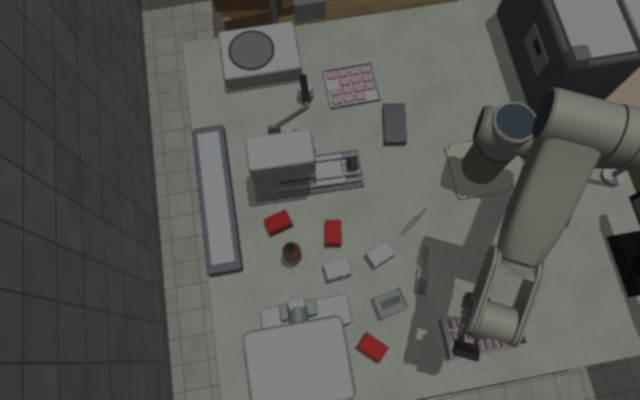

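View pics/top0.png

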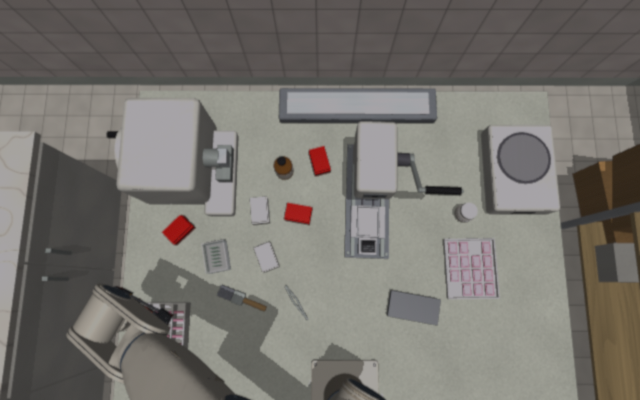

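The top view shows the press at (370,190), with its carriage pulled out towards the robot, pad at (368,245) and grip at (443,190). The candidates for the open box are the white boxes at (260,210) and (265,257). The red look-alikes are at (178,230), (298,213) and (320,160). The scene view shows the white boxes at (337,270) and (380,255). I'll check these in close crops.

```bash
cat > h.py <<'E'
import numpy as np,cv2
from scipy.spatial.transform import Rotation as R
from workcell import readout,vision
def cam(n,obs=None):
    p=vision.camera_params(n); K=np.array([[p['fx'],0,p['cx']],[0,p['fy'],p['cy']],[0,0,1]])
    if n=='wrist':
        o=obs or readout.get_obs(); T=np.eye(4); T[:3,:3]=R.from_rotvec(o['orientation']).as_matrix(); T[:3,3]=o['ee_pos']
        M=np.linalg.inv(T@p['hand_eye']); return K,M[:3,:3],M[:3,3]
    return K,R.from_rotvec(p['rvec']).as_matrix(),np.array(p['tvec'])
def proj(c,P):
    K,r,t=c; q=(np.atleast_2d(P)@r.T+t)@K.T; return q[:,:2]/q[:,2:]
def ray(c,uv):
    K,r,t=c; d=np.linalg.inv(K)@[uv[0],uv[1],1]; return -r.T@t, r.T@d
def onz(c,uv,z):
    o,d=ray(c,uv); return o+d*(z-o[2])/d[2]
E
python3 - <<'E'
import cv2,numpy as np
s=cv2.imread('pics/scene0.png');t=cv2.imread('pics/top0.png')
a=cv2.resize(s[235:290,315:405],(400,244),interpolation=cv2.INTER_CUBIC)
b=cv2.resize(t[190:275,235:285],(400,680)[0:2] if 0 else (200,340),interpolation=cv2.INTER_CUBIC)
c=cv2.resize(t[110:265,335:470],(400,459),interpolation=cv2.INTER_CUBIC)
im=np.zeros((600,800,3),np.uint8); im[:244,:400]=a; im[250:590,:200]=b; im[:459,400:]=c
cv2.imwrite('pics/c1.png',im)
E
```

```text
(no output)
```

View pics/c1.png

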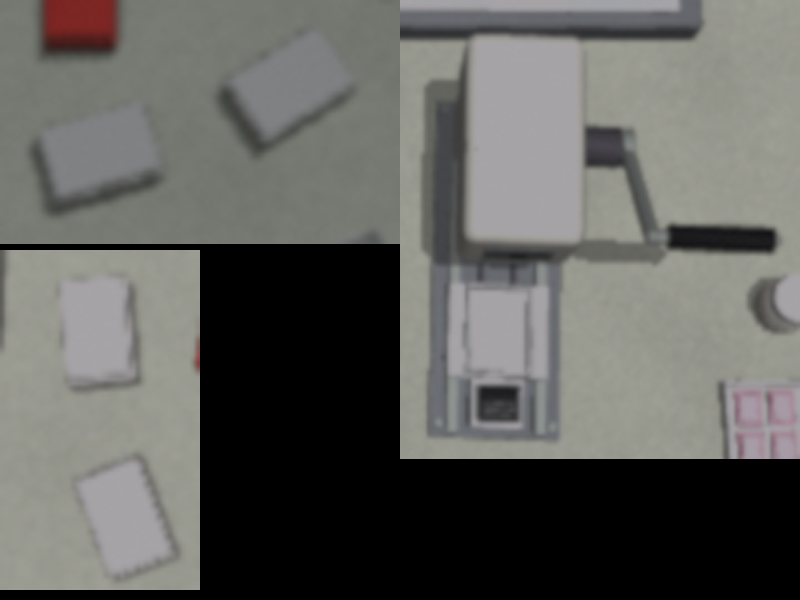

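The crops do not show which box is open: both look alike, with (260,210) perhaps taller. I'll measure the positions now and decide with the wrist camera.

Run:
```python
from h import *
t=cv2.imread('pics/top0.png');c=cam('top')
hsv=cv2.cvtColor(t,cv2.COLOR_BGR2HSV)
def blobs(m,roi,amin=30):
    x0,y0,x1,y1=roi; z=np.zeros(m.shape,np.uint8); z[y0:y1,x0:x1]=m[y0:y1,x0:x1]*255
    return [k for k in cv2.findContours(z,0,1)[0] if cv2.contourArea(k)>amin]
dark=hsv[:,:,2]<60
print('tone box',hsv[210,260],hsv[257,265],'bench',hsv[235,230],'base',hsv[225,350],'top',hsv[240,385])
white=(hsv[:,:,2]>150)&(hsv[:,:,1]<22)
for k in blobs(white,(240,190,285,280),100):
    r=cv2.minAreaRect(k); p=cv2.boxPoints(r)
    for z in(48,58): 
        w=np.array([onz(c,q,z)[:2] for q in p]); e=np.diff(w,axis=0); L=np.linalg.norm(e,axis=1); i=L[:2].argmax()
        print('box',r,z,w.mean(0).round(1),L[:2].round(1),np.degrees(np.arctan2(e[i][1],e[i][0])).round(1))
for n,roi,z in(('grip',(420,180,470,200),320),('pad',(355,232,383,256),60)):
    for k in blobs(dark,roi):
        r=cv2.minAreaRect(k);p=cv2.boxPoints(r);w=np.array([onz(c,q,z)[:2] for q in p]);e=np.diff(w,axis=0);L=np.linalg.norm(e,axis=1);i=L[:2].argmax()
        print(n,r,w.mean(0).round(1),L[:2].round(1),np.degrees(np.arctan2(e[i][1],e[i][0])).round(1))
# base plate corners near side, and edges at z=12
for uv in((345.5,257),(388.5,258),(347.5,150),(350,145)): print(uv,onz(c,uv,12).round(1))
for n,uv,z in(('jar',(468,211),75),('bottle',(284,162),150)):print(n,onz(c,uv,z).round())
```

```text
tone box [143   6 167] [143   6 167] bench [ 33  15 149] base [114  11 112] top [107  15 116]
box ((262.0, 234.5), (89.0, 44.0), 90.0) 48 [514.4 276.5] [150.2 298.4] -178.9
box ((262.0, 234.5), (89.0, 44.0), 90.0) 58 [513.3 275.2] [149.2 296.4] -178.9
grip ((443.0, 190.5), (7.0, 34.0), 90.0) [ 607.  -260.5] [94.8 20. ] -89.8
pad ((367.5, 245.5), (9.0, 11.0), 90.0) [475.2 -74.4] [36.3 29.6] -89.8
(345.5, 257) [440.1  -4.2  12. ]
(388.5, 258) [ 437.3 -149.7   12. ]
(347.5, 150) [817.1 -14.2  12. ]
(350, 145) [835.6 -23.2  12. ]
jar [ 589. -407.   75.]
bottle [735. 199. 150.]
```

servo_tool:
  plan:
    - [[-1, 0.6, -0.95, 0, 0, 0, 0], [-1, 0.6, -0.95, 0, 0, 0, 0], [-1, 0.6, -0.95, 0, 0, 0, 0], [-1, 0.6, -0.95, 0, 0, 0, 0], [-1, 0.6, -0.95, 0, 0, 0, 0]]

```text
t: 0.52
ee_pos: [387.8, 382.7, 302.4]
orientation: [-0.712, -3.06, 0.001]
ft_force: [0.8, -0.3, 0.2]
width: 87.5
grasp_force: 0.0
```

servo_tool:
  plan:
    - [[-1, 0.6, -0.9, 0, 0, 0, 0], [-1, 0.3, -0.9, 0, 0, 0, 0], [-1, 0, 0, 0, 0, 0, 0]]

```text
t: 0.77
ee_pos: [423.9, 308.7, 302.2]
orientation: [-0.719, -3.058, 0.004]
ft_force: [0.0, -0.0, 0.4]
width: 87.8
grasp_force: 0.0
```

Run:
```python
from h import *
o=readout.get_obs(); im=vision.get_image('wrist')[:,:,::-1]; cv2.imwrite('pics/w1.png',im); np.save('w1.npy',np.r_[o['ee_pos'],o['orientation']]); print(o['t'],o['ee_pos'],o['orientation'],o['qpos'])
```

```text
0.7667 [423.92866554 308.695981   302.2018791 ] [-0.71944923 -3.05777194  0.00419678] [ 6.07373148e-01  2.77327731e-01  1.85050955e+00 -1.82193105e-03
  1.01595700e+00 -5.00296769e-01]
```

View pics/w1.png

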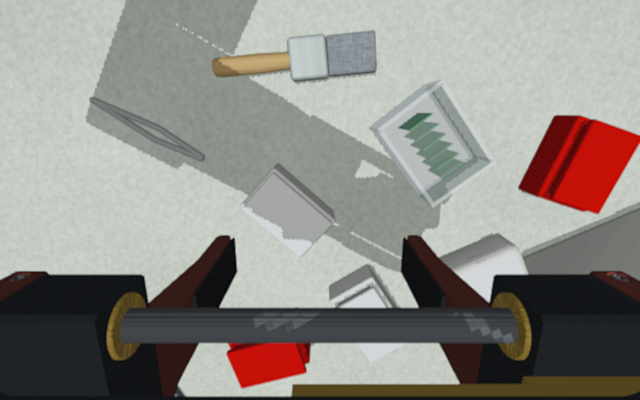

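In the wrist picture the near box at (290,208) has a flat, closed lid. The far one at (363,295) shows a raised lid with a gap, and it is the box at (260,210) in the top view. That is the target, so I'll measure it precisely.

Run:
```python
from h import *
t=cv2.imread('pics/top0.png');c=cam('top')
hsv=cv2.cvtColor(t,cv2.COLOR_BGR2HSV)
for off,vmin in((0,155),(0,160)):
  for (x0,y0,x1,y1) in((246,192,275,227),(248,236,284,276)):
    m=np.zeros(t.shape[:2],np.uint8); m[y0:y1,x0:x1]=((hsv[:,:,2]>vmin)&(hsv[:,:,0]>100))[y0:y1,x0:x1]*255
    m=cv2.morphologyEx(m,cv2.MORPH_OPEN,np.ones((2,2)))
    k=max(cv2.findContours(m,0,1)[0],key=cv2.contourArea); r=cv2.minAreaRect(k);p=cv2.boxPoints(r)
    w=np.array([onz(c,q,58)[:2] for q in p]);e=np.diff(w,axis=0);L=np.linalg.norm(e,axis=1);i=L[:2].argmax()
    print(r,w.mean(0).round(1),L[:2].round(1),np.degrees(np.arctan2(e[i][1],e[i][0])).round(1))
```

```text
((259.46722412109375, 210.1393585205078), (23.90143394470215, 14.847860336303711), 84.80557250976562) [592.6 285.9] [50.  81.5] -173.4
((266.4342956542969, 257.5693359375), (24.434627532958984, 15.463871955871582), 70.01689147949219) [434.7 258.4] [50.8 80.5] -158.7
((259.5088195800781, 209.61468505859375), (22.932254791259766, 14.572335243225098), 85.60128784179688) [594.4 285.8] [49.1 78.2] -174.2
((266.5, 257.5000305175781), (23.400854110717773, 14.546475410461426), 71.56504821777344) [434.9 258.2] [47.8 77.1] -160.2
```

servo_tool:
  plan:
    - [[-1, 0.65, -0.1, 0, 0, 0, 0.95], [-1, 0.65, -0.1, 0, 0, 0, 0.95], [-1, 0.65, -0.1, 0, 0, 0, 0.95], [-1, 0.65, -0.1, 0, 0, 0, 0.95], [-1, 0.65, -0.1, 0, 0, 0, 0.95]]

```text
t: 1.23
ee_pos: [553.2, 294.8, 302.4]
orientation: [-0.06, -3.141, -0.0]
ft_force: [0.9, 0.7, -0.4]
width: 87.8
grasp_force: 0.0
```

servo_tool:
  plan:
    - [[-1, 0, 0, 0, 0, 0, 0.95], [-1, 0, 0, 0, 0, 0, 0.95], [-1, 0, 0, 0, 0, 0, 0], [-1, 0, 0, 0, 0, 0, 0]]

```text
t: 1.57
ee_pos: [552.1, 294.8, 302.3]
orientation: [0.19, -3.135, 0.0]
ft_force: [-0.3, -0.2, 1.0]
width: 87.6
grasp_force: 0.0
```

Run:
```python
from h import *
o=readout.get_obs(); im=vision.get_image('wrist')[:,:,::-1]; cv2.imwrite('pics/w2.png',im); np.save('w2.npy',np.r_[o['ee_pos'],o['orientation']]); print(o['t'],o['ee_pos'],o['orientation'],o['qpos'])
print(proj(cam('wrist',o),[[593,286,58],[593,286,0]]))
```

```text
1.5667 [552.11469085 294.75911377 302.25957831] [ 1.89962368e-01 -3.13521625e+00  3.76572362e-05] [ 4.71278918e-01  4.25034927e-01  1.62788177e+00  2.57586223e-04
  1.08926018e+00 -1.22066857e+00]
[[305.65707694 223.37450404]
 [307.49612043 207.73071984]]
```

View pics/w2.png

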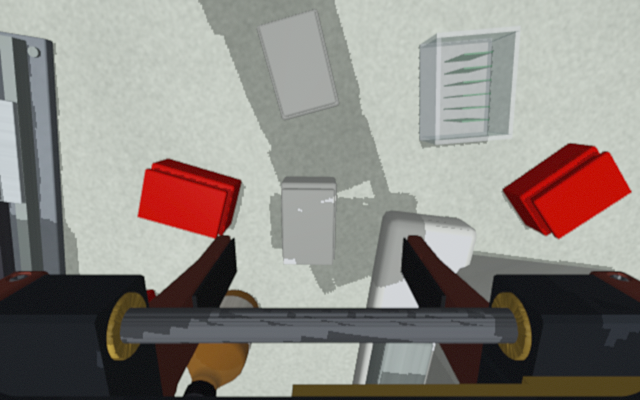

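The target is at (309,222), with both red look-alikes and the closed box clear of it. I'll crop closely to find the corners and confirm the gap.

Run:
```python
from h import *
im=cv2.imread('pics/w2.png')
cv2.imwrite('pics/c2.png',np.hstack([cv2.resize(im[165:275,265:355],(400,489),interpolation=cv2.INTER_CUBIC),cv2.resize(im[5:125,250:350],(400,489),interpolation=cv2.INTER_CUBIC)]))
```

```text
(no output)
```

View pics/c2.png

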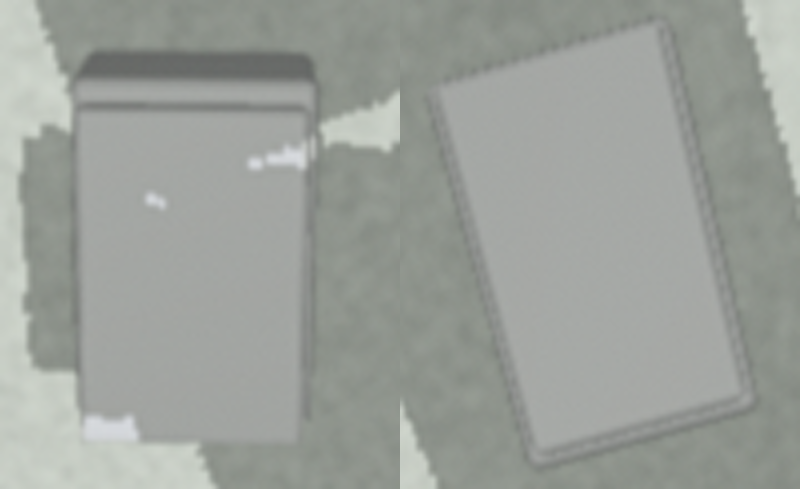

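Run:
```python
from h import *
a=np.load('w2.npy'); c=cam('wrist',dict(ee_pos=a[:3],orientation=a[3:]))
def rep(uv,z):
    w=np.array([onz(c,q,z)[:2] for q in uv]); TL,TR,BR,BL=w; d=(BL-TL+BR-TR)
    print(z,w.mean(0).round(1),np.linalg.norm([TR-TL,BL-TL,BR-BL,BR-TR],axis=1).round(1),np.degrees(np.arctan2(d[1],d[0])).round(2))
g=lambda x,y,x0,y0,s:(x0+x/s-.5+.5/s,y0+y/s-.5+.5/s)
t=[g(*p,265,165,4.444) for p in((78,107),(307,107),(297,442),(82,442))]
rep(t,58);rep(t,48)
t=[g(*p,250,5,4.0) for p in((437,92),(657,22),(742,400),(540,452))]
print('done')
tx=R.from_rotvec(a[3:]).as_matrix(); print('toolx',np.degrees(np.arctan2(tx[1,0],tx[0,0])),tx[:,2])
```

```text
58 [597.4 288.5] [52.1 83.4 52.2 83.4] 5.95
48 [601.  288.6] [53.7 85.9 53.8 85.9] 5.95
done
toolx -173.0653889112982 [-6.24180797e-04 -6.18411337e-05 -9.99999803e-01]
```

servo_tool:
  plan:
    - [[-1, 0.55, -0.08, -0.6, 0, 0, -0.1], [-1, 0.55, -0.08, -0.7, 0, 0, -0.1], [-1, 0, 0, -0.8, 0, 0, 0], [-1, 0, 0, -0.8, 0, 0, 0], [-1, 0, 0, 0, 0, 0, 0]]

```text
t: 2.03
ee_pos: [593.2, 286.3, 180.3]
orientation: [0.162, -3.128, 0.006]
ft_force: [-1.1, -0.2, 0.1]
width: 88.1
grasp_force: 0.0
```

Run:
```python
from h import *
o=readout.get_obs(); im=vision.get_image('wrist')[:,:,::-1]; cv2.imwrite('pics/w3.png',im); np.save('w3.npy',np.r_[o['ee_pos'],o['orientation']]); print(o['t'],o['ee_pos'],o['orientation'])
```

```text
2.0333 [593.16760417 286.31556091 180.29047807] [ 0.16183903 -3.12756868  0.00599081]
```

View pics/w3.png

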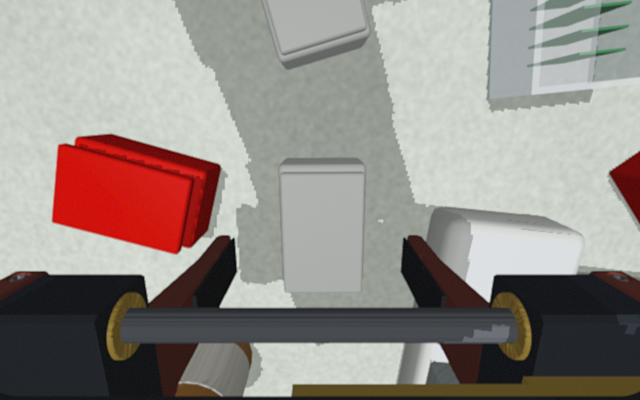

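The target now sits between the fingers at (322,225). I'm not sure about its lid, so I'll make one composite crop with both boxes in w1 and the target in w3.

Run:
```python
from h import *
w1=cv2.imread('pics/w1.png');w3=cv2.imread('pics/w3.png')
a=cv2.resize(w1[155:305,230:410],(400,333),interpolation=cv2.INTER_CUBIC)
b=cv2.resize(w3[145:305,260:380],(400,533),interpolation=cv2.INTER_CUBIC)
d=cv2.resize(w3[0:75,260:380],(400,250),interpolation=cv2.INTER_CUBIC)
im=np.zeros((600,800,3),np.uint8);im[:333,:400]=a;im[340:590,:400]=d;im[:533,400:]=b
cv2.imwrite('pics/c3.png',im)
```

```text
(no output)
```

View pics/c3.png

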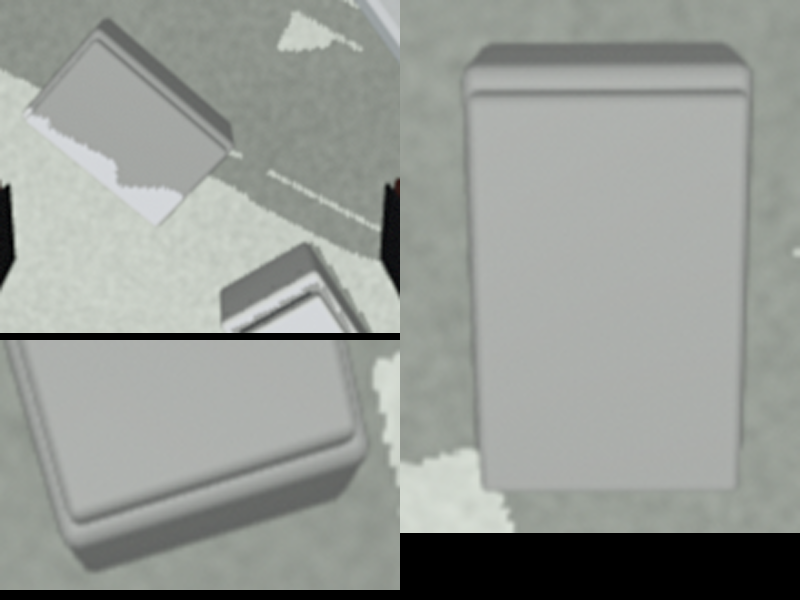

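The target's lid fully covers its rim in the image (right crop), with a dark shadow gap at row 92. The other box's lid lies inset on its rim. So the target is confirmed, and I'll refine the centre from this view.

Run:
```python
from h import *
g=lambda x,y,x0,y0,s:(x0+x/s-.5+.5/s,y0+y/s-.5+.5/s)
a=np.load('w3.npy'); c=cam('wrist',dict(ee_pos=a[:3],orientation=a[3:]))
t=[g(*p,260,145,3.3333) for p in((70,95),(347,95),(337,488),(83,488))]
for z in(48,58):
    w=np.array([onz(c,q,z)[:2] for q in t]); TL,TR,BR,BL=w; d=(BL-TL+BR-TR)
    print(z,w.mean(0).round(1),np.linalg.norm([TR-TL,BL-TL,BR-BL,BR-TR],axis=1).round(1),np.degrees(np.arctan2(d[1],d[0])).round(2))
m=R.from_rotvec(a[3:]).as_matrix();print(np.degrees(np.arctan2(m[1,0],m[0,0])),m[:,2])
```

```text
48 [601.  289.3] [54.6 86.4 55.2 86.3] 6.31
58 [597.3 288.8] [52.1 82.4 52.6 82.3] 6.31
-174.07658520950292 [-0.00962276 -0.0043288  -0.99994433]
```

servo_tool:
  plan:
    - [[-1, 0.05, 0.04, -0.6, 0, 0, 0], [-1, 0.05, 0.02, -0.8, 0, 0, 0], [-1, 0, 0, -0.6, 0, 0, 0], [-1, 0, 0, 0, 0, 0, 0], [-1, 0, 0, 0, 0, 0, 0]]

```text
t: 2.5
ee_pos: [600.6, 290.4, 107.8]
orientation: [0.165, -3.137, 0.0]
ft_force: [0.5, 0.0, 0.6]
width: 87.9
grasp_force: 0.0
```

servo_tool:
  plan:
    - [[-1, -0.07, -0.03, -0.22, 0, 0, 0], [-1, 0, 0, 0, 0, 0, 0], [1, 0, 0, 0, 0, 0, 0], [1, 0, 0, 0, 0, 0, 0], [1, 0, 0, 0, 0, 0, 0]]

```text
t: 2.92
ee_pos: [598.2, 288.8, 98.9]
orientation: [-0.165, 3.136, 0.001]
ft_force: [0.2, 0.4, -0.6]
width: 71.5
grasp_force: 0.0
```

servo_tool:
  plan:
    - [[1, 0, 0, 0, 0, 0, 0], [1, 0, 0, 0, 0, 0, 0], [1, 0, 0, 0, 0, 0, 0], [1, 0, 0, 0, 0, 0, 0], [1, 0, 0, 0, 0, 0, 0]]

```text
t: 3.33
ee_pos: [598.0, 288.7, 98.3]
orientation: [-0.165, 3.137, 0.0]
ft_force: [-1.4, -0.6, 4.3]
width: 60.0
grasp_force: 30.0
```

servo_tool:
  plan:
    - [[1, 0, 0, 0.6, 0, 0, 0], [1, 0, 0, 1, 0, 0, 0], [1, -0.1, -0.3, 1, 0, 0, 0], [1, -0.2, -0.7, 0.9, 0, 0, 0], [1, -0.2, -0.9, 0.9, 0, 0, -0.2]]

```text
t: 3.75
ee_pos: [579.8, 222.7, 264.6]
orientation: [-0.141, 3.138, 0.001]
ft_force: [1.3, -0.7, -2.2]
width: 59.9
grasp_force: 30.0
```

servo_tool:
  plan:
    - [[1, -0.2, -1, 0.5, 0, 0, -0.2], [1, -0.2, -1, 0.4, 0, 0, -0.2], [1, -0.2, -1, 0, 0, 0, -0.2], [1, -0.2, -1, 0, 0, 0, -0.2], [1, -0.2, -1, 0, 0, 0, -0.2]]

```text
t: 4.17
ee_pos: [540.1, 26.1, 296.6]
orientation: [0.0, -3.141, 0.0]
ft_force: [0.5, 0.7, -2.6]
width: 59.8
grasp_force: 30.0
```

servo_tool:
  plan:
    - [[1, 0, -1, 0, 0, 0, 0], [1, 0, -0.9, 0, 0, 0, 0], [1, 0, -0.5, 0, 0, 0, 0], [1, 0, 0, 0, 0, 0, 0], [1, 0, 0, 0, 0, 0, 0]]

```text
t: 4.58
ee_pos: [540.7, -69.2, 296.1]
orientation: [-0.004, -3.14, -0.001]
ft_force: [-0.2, -0.5, -2.5]
width: 59.5
grasp_force: 30.0
```

Run:
```python
from h import *
o=readout.get_obs(); im=vision.get_image('wrist')[:,:,::-1]; cv2.imwrite('pics/w4.png',im); np.save('w4.npy',np.r_[o['ee_pos'],o['orientation']]); print(o['t'],o['ee_pos'],o['orientation'])
cv2.imwrite('pics/w4b.png',cv2.resize(im[0:300,120:520],(800,600),interpolation=cv2.INTER_CUBIC))
```

```text
4.5833 [540.69462767 -69.20867342 296.06210111] [-3.62149286e-03 -3.14038995e+00 -6.33495275e-04]
```

View pics/w4b.png

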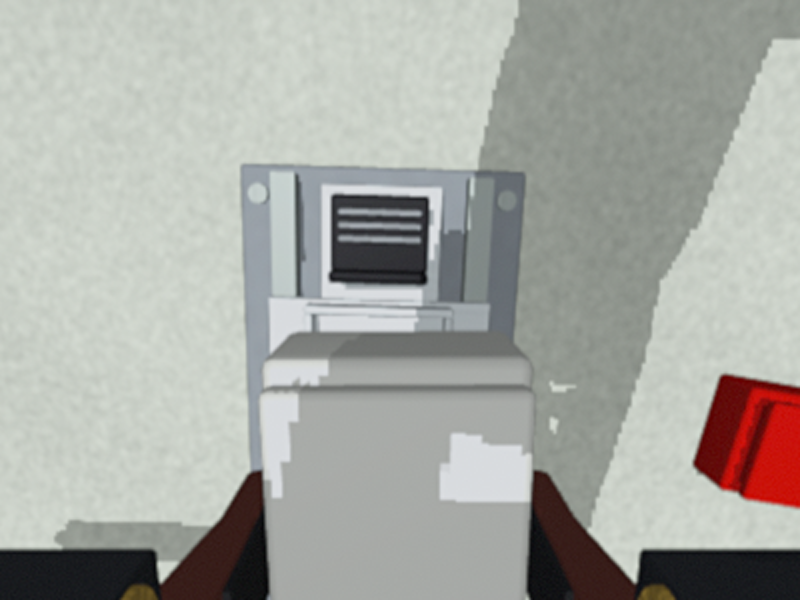

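The picture (2x crop) shows the plate's near corners at (241,165) and (525,174). The pad runs from (331,196) to (429,198), and the near pocket rim's outer edge from (306,303) to (454,309).

Run:
```python
from h import *
a=np.load('w4.npy'); c=cam('wrist',dict(ee_pos=a[:3],orientation=a[3:]))
P=lambda x,y,z:onz(c,(120+x/2-.25,y/2-.25),z)[:2]
def pair(n,p,q,z):
    A,B=P(*p,z),P(*q,z); d=A-B; m=(A+B)/2
    print(n,A.round(1),B.round(1),'mid',m.round(1),'w',np.linalg.norm(d).round(1),'yaw',np.degrees(np.arctan2(-d[0],d[1])).round(2) if d[1]>0 else np.degrees(np.arctan2(d[0],-d[1])).round(2))
pair('plate near',(241,165),(525,174),12)
pair('plate sides far',(251,470),(513,345),12)
pair('pad near',(331,196),(429,198),60)
pair('ledge',(330,282),(427,284),72)
pair('ledge near top',(330,271),(427,275),72)
pair('rim outer',(306,303),(454,309),50)
pair('rim inner',(313,312),(448,316),50)
pair('carr',(268,297),(490,303),36)
for z in(12,): print('left side', P(241,165,z),P(251,470,z),'right',P(525,174,z),P(513,345,z))
m=R.from_rotvec(a[3:]).as_matrix();print(m[:,0],m[:,2])
# box lid held: near edge & bottom
```

```text
plate near [ 438.3 -150.7] [443.1  -2.5] mid [440.7 -76.6] w 148.3 yaw -1.84
plate sides far [ 607.8 -155.9] [533.5  -4.7] mid [570.7 -80.3] w 168.4 yaw 26.16
pad near [455.6 -99.6] [456.6 -54.7] mid [456.1 -77.2] w 44.9 yaw -1.24
ledge [ 493.5 -100. ] [494.5 -55.8] mid [494.  -77.9] w 44.3 yaw -1.29
ledge near top [488.6 -99.9] [490.5 -55.8] mid [489.5 -77.8] w 44.1 yaw -2.44
rim outer [ 505.5 -114.4] [508.6 -41.3] mid [507.1 -77.9] w 73.1 yaw -2.43
rim inner [ 510.  -111.1] [512.1 -44.2] mid [511.  -77.7] w 66.9 yaw -1.82
carr [ 504.1 -135.7] [507.4 -21.7] mid [505.7 -78.7] w 114.0 yaw -1.66
left side [ 438.30294649 -150.72472865] [ 607.78269661 -155.90680645] right [443.0654528   -2.45775045] [533.52839392  -4.71470118]
[-0.99999662  0.00230615  0.00120102] [-1.20008498e-03  4.04833846e-04 -9.99999198e-01]
```

Run:
```python
from h import *
a=np.load('w4.npy'); c=cam('wrist',dict(ee_pos=a[:3],orientation=a[3:]))
P=lambda x,y,z:onz(c,(120+x/2-.25,y/2-.25),z)[:2]
z=a[2]-98.3+58
A,B=P(262,390,z),P(532,388,z); print('lid near edge',A,B,'rel TCP',(A+B)/2-a[:2])
z=a[2]-98.3+40
A,B=P(264,358,z),P(530,358,z); print('body near edge',A,B,'rel TCP',(A+B)/2-a[:2])
```

```text
lid near edge [498.34839874 -94.99200202] [498.0607421  -43.47069111] rel TCP [-4.24900572e+01 -2.26731420e-02]
body near edge [495.71862939 -97.96930888] [495.83758154 -40.50807764] rel TCP [-4.49165222e+01 -3.00198362e-02]
```

servo_tool:
  plan:
    - [[1, 0.25, -0.13, -0.6, 0, 0, -0.17], [1, 0.23, -0.13, -0.9, 0, 0, -0.16], [1, 0, 0, -0.9, 0, 0, 0], [1, 0, 0, -0.6, 0, 0, 0], [1, 0, 0, 0, 0, 0, 0]]

```text
t: 5.05
ee_pos: [557.4, -76.7, 171.6]
orientation: [-0.042, -3.132, -0.003]
ft_force: [-1.4, -0.4, -2.9]
width: 59.9
grasp_force: 30.0
```

servo_tool:
  plan:
    - [[1, 0.06, -0.07, -0.15, 0, 0, -0.04], [1, 0, 0, 0, 0, 0, 0], [1, 0, 0, 0, 0, 0, 0]]

```text
t: 5.3
ee_pos: [563.9, -81.2, 172.1]
orientation: [0.049, 3.139, -0.001]
ft_force: [-0.2, 0.3, -3.2]
width: 60.0
grasp_force: 30.0
```

servo_tool:
  plan:
    - [[1, -0.1, 0.04, -0.2, 0, 0, 0], [1, 0, 0, -0.2, 0, 0, 0], [1, 0, 0, 0, 0, 0, 0], [1, 0, 0, 0, 0, 0, 0]]

```text
t: 5.63
ee_pos: [558.4, -79.8, 154.4]
orientation: [-0.05, -3.14, -0.0]
ft_force: [0.2, -0.0, -1.8]
width: 60.1
grasp_force: 30.0
```

servo_tool:
  plan:
    - [[1, 0.04, 0, -0.2, 0, 0, 0], [1, 0, 0, -0.2, 0, 0, 0], [1, 0, 0, 0, 0, 0, 0], [1, 0, 0, 0, 0, 0, 0]]

```text
t: 5.97
ee_pos: [560.0, -79.9, 137.8]
orientation: [-0.05, -3.14, -0.0]
ft_force: [0.8, 0.1, -3.1]
width: 60.0
grasp_force: 30.0
```

servo_tool:
  plan:
    - [[1, 0, 0, -0.08, 0, 0, 0], [1, 0, 0, 0, 0, 0, 0], [1, 0, 0, 0, 0, 0, 0]]

```text
t: 6.22
ee_pos: [560.4, -79.9, 135.4]
orientation: [-0.05, -3.141, -0.0]
ft_force: [0.5, -0.2, -2.1]
width: 60.1
grasp_force: 30.0
```

servo_tool:
  plan:
    - [[-1, 0, 0, -0.02, 0, 0, 0], [-1, 0, 0, 0, 0, 0, 0], [-1, 0, 0, 0, 0, 0, 0], [-1, 0, 0, 0, 0, 0, 0], [-1, 0, 0, 0, 0, 0, 0]]

```text
t: 6.63
ee_pos: [560.6, -79.9, 134.9]
orientation: [0.05, 3.141, -0.0]
ft_force: [-0.3, 0.1, -0.2]
width: 87.2
grasp_force: 0.0
```

servo_tool:
  plan:
    - [[-1, 0, 0, 0, 0, 0, 0], [-1, 0, 0, 0.4, 0, 0, 0], [-1, -0.2, 0, 0.9, 0, 0, 0], [-1, -1, 0, 0.9, 0, 0, 0], [-1, -1, 0, 0.7, 0, 0, 0]]

```text
t: 7.05
ee_pos: [488.0, -80.0, 240.0]
orientation: [0.049, 3.139, -0.001]
ft_force: [0.5, -0.1, 1.4]
width: 87.7
grasp_force: 0.0
```

servo_tool:
  plan:
    - [[1, -0.5, 0, 0.2, 0, 0, 0], [1, 0, 0, 0, 0, 0, 0], [1, 0, 0, 0, 0, 0, 0]]

```text
t: 7.3
ee_pos: [467.2, -80.0, 247.3]
orientation: [0.051, 3.139, -0.001]
ft_force: [1.4, 0.4, 0.3]
width: 71.1
grasp_force: 0.0
```

Run:
```python
from h import *
o=readout.get_obs(); im=vision.get_image('wrist')[:,:,::-1]; cv2.imwrite('pics/w5.png',im); np.save('w5.npy',np.r_[o['ee_pos'],o['orientation']]); print(o['t'],o['ee_pos'],o['orientation'],o['qpos'])
cv2.imwrite('pics/w5b.png',cv2.resize(im[100:400,120:520],(800,600),interpolation=cv2.INTER_CUBIC))
```

```text
7.3 [467.21457779 -80.00707201 247.27181066] [ 5.07476202e-02  3.13909116e+00 -5.95962997e-04] [-1.94703903e-01  2.83707458e-01  2.00096623e+00 -2.95354687e-06
  8.54793522e-01 -1.73316843e+00]
```

View pics/w5b.png

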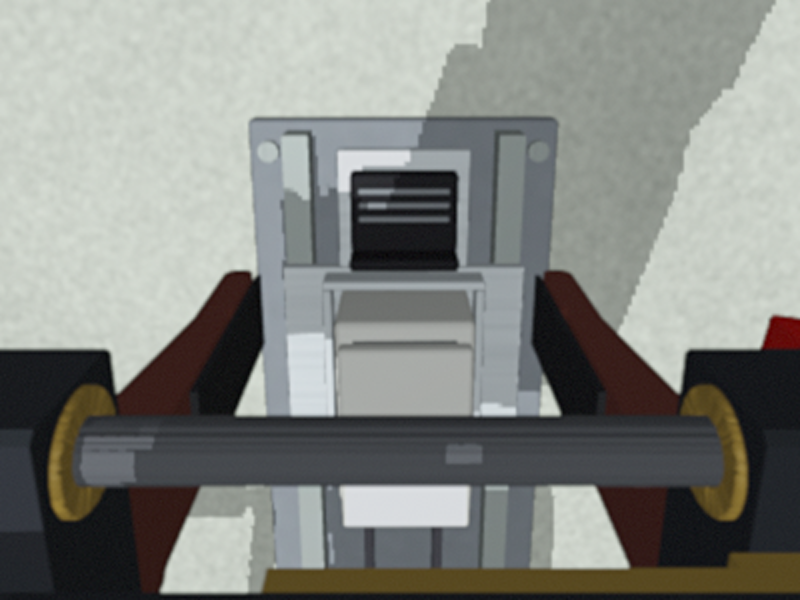

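The box sits inside the pocket rims, with the lid at (405,380) in the 2x crop. The view budget is now used up, so I'll work from force and numeric readings. Next I lean the closed gripper back.

servo_tool:
  plan:
    - [[1, -0.15, 0.02, 0, -0.03, -1, 0], [1, -0.15, 0.02, 0, -0.03, -1, 0], [1, -0.15, 0.02, 0, -0.03, -1, 0], [1, -0.15, 0.02, 0, -0.03, -1, 0], [1, -0.15, 0.02, 0, -0.03, -1, 0]]

```text
t: 7.77
ee_pos: [438.2, -76.3, 246.1]
orientation: [0.043, 2.701, -0.011]
ft_force: [1.2, 1.4, 0.7]
width: 34.1
grasp_force: 0.0
```

servo_tool:
  plan:
    - [[1, 0, 0, -0.3, -0.03, -1, 0], [1, 0, 0, -0.3, -0.03, -1, 0], [1, 0, 0, -0.3, 0, 0, 0], [1, 0, 0, 0, 0, 0, 0], [1, 0, 0, 0, 0, 0, 0]]

```text
t: 8.18
ee_pos: [442.2, -68.2, 227.5]
orientation: [0.029, 2.619, 0.007]
ft_force: [0.3, 0.4, 0.8]
width: 1.7
grasp_force: 0.0
```

```bash
cat > s.py <<'E'
from h import *
o=readout.get_obs(); m=R.from_rotvec(o['orientation']).as_matrix(); 
O=np.array([700.6,-84.4,0]);y=np.radians(-1.75);u=np.array([np.cos(y),np.sin(y),0]);v=np.array([-np.sin(y),np.cos(y),0])
M=np.array([u,v,[0,0,1]])
tip=M@(o['ee_pos']+80*m[:,2]-O)
print('t',o['t'],'tcp',o['ee_pos'].round(1),'tip press',tip.round(1),'toolz press',(M@m[:,2]).round(3),'lean',np.degrees(np.arctan2((M@m[:,2])[0],-m[2,2])).round(1),'tooly',(M@m[:,1]).round(3),'F press',(M@o['ft_force']).round(1),'q',o['qpos'].round(2),'w',o['width'])
E
python3 s.py
```

```text
t 8.1833 tcp [442.2 -68.2 227.5] tip press [-218.8    9.4  158.2] toolz press [ 0.499  0.015 -0.866] lean 29.9 tooly [-0.011  1.     0.01 ] F press [0.3 0.5 0.8] q [-0.24  0.2   2.31  0.79  0.17 -2.54] w 1.6651686227615106
```

```bash
cat > kin.py <<'E'
import numpy as np
from scipy.optimize import least_squares
D=[((276.037,560.282,301.977),(.42376,1.63062,1.08865)),((423.93,308.70,302.2),(.27733,1.85051,1.01596)),((552.11,294.76,302.26),(.42503,1.62788,1.08926)),((467.21,-80.007,247.27),(.28371,2.00097,.85479))]
r=[np.hypot(*d[0][:2]) for d in D]
def f(p):
    L1,L2,a,k,b=p; e=[]
    for (P,q),R in zip(D,r):
        s=q[0]+q[1]; e+=[L1*np.sin(q[0])+L2*np.sin(s)+b*np.cos(s)+a-R, L1*np.cos(q[0])+L2*np.cos(s)-b*np.sin(s)+k-P[2]]
    return e
S=least_squares(f,[450,450,0,0,0])
E
python3 - <<'E'
from kin import *
print(S.x.round(1),S.fun.round(1))
L1,L2,a,k,b=S.x
# tilted pose: z wrist
from scipy.spatial.transform import Rotation as R
q=(.2,2.31); s=sum(q)
W=np.array([L1*np.sin(q[0])+L2*np.sin(s)+a+b*np.cos(s),L1*np.cos(q[0])+L2*np.cos(s)-b*np.sin(s)+k]) # TCP if vertical
tcp=np.array([np.hypot(442.2,-68.2),227.5]); d=tcp-W; print(d,'L3 from r:',d[0]/np.sin(np.radians(29.9)),'from z',d[1]/(1-np.cos(np.radians(29.9))))
E
```

```text
[567.6 482.4  -2.2  72.8  72.2] [ 0.1 -0.   0.1  0.1 -0.1 -0.  -0.  -0. ]
[110.33365911  30.43034722] L3 from r: 221.33675577639556 from z 228.62211838179476
```

```bash
cat >> kin.py <<'E'
L1,L2,a,k,b=S.x; L3=225
def ik(r,z,th):
    w=np.array([r-L3*np.sin(th)-a, z+L3*np.cos(th)-L3-k])
    g=lambda q:[L1*np.sin(q[0])+L2*np.sin(q[0]+q[1])+b*np.cos(q[0]+q[1])-w[0],L1*np.cos(q[0])+L2*np.cos(q[0]+q[1])-b*np.sin(q[0]+q[1])-w[1]]
    s=least_squares(g,[.3,2.],bounds=([-.9,.09],[2.11,2.58])); q=s.x; return q,np.pi-th-q.sum(),np.abs(s.fun).max()
E
python3 - <<'E'
from kin import *
for tr in (0,70,105,140):
  for deg in(0,10,20,30,35):
    th=np.radians(deg); tx=479+tr; tz=56+10*np.sin(th)
    r=np.hypot(tx-80*np.sin(th),-80); z=tz+80*np.cos(th)
    q,q5,e=ik(r,z,th); print(tr,deg,q.round(2),'q5',q5.round(2),e.round(1))
E
```

```text
0 0 [0.49 2.03] q5 0.61 0.0
0 10 [0.45 2.15] q5 0.37 0.0
0 20 [0.44 2.26] q5 0.1 0.0
0 30 [0.46 2.36] q5 -0.2 0.0
0 35 [0.49 2.41] q5 -0.37 0.0
70 0 [0.56 1.88] q5 0.7 0.0
70 10 [0.52 2.  ] q5 0.45 0.0
70 20 [0.49 2.11] q5 0.19 0.0
70 30 [0.5  2.22] q5 -0.1 0.0
70 35 [0.52 2.27] q5 -0.26 0.0
105 0 [0.6 1.8] q5 0.74 0.0
105 10 [0.55 1.92] q5 0.49 0.0
105 20 [0.52 2.04] q5 0.23 0.0
105 30 [0.53 2.14] q5 -0.05 0.0
105 35 [0.54 2.19] q5 -0.21 0.0
140 0 [0.64 1.72] q5 0.78 0.0
140 10 [0.59 1.85] q5 0.54 0.0
140 20 [0.56 1.96] q5 0.27 0.0
140 30 [0.55 2.07] q5 -0.01 0.0
140 35 [0.57 2.12] q5 -0.16 0.0
```

```bash
cat > fk.py <<'E'
from h import *
from kin import L1,L2,a,k,b
ez=lambda t:R.from_euler('z',t); ey=lambda t:R.from_euler('y',t)
L3=225
def rot0(q): return ez(q[0])*ey(q[1]+q[2])*ez(q[3])*ey(q[4])*ez(q[5])
C=(rot0([-.1947,.28371,2.00097,0,.85479,-1.73317]).inv()*R.from_rotvec([.05074762,3.13909,-.0006]))
def fk(q):
    s=q[1]+q[2]; r=L1*np.sin(q[1])+L2*np.sin(s)+b*np.cos(s)+a; z=L1*np.cos(q[1])+L2*np.cos(s)-b*np.sin(s)+k+L3
    o=rot0(q)*C; return np.array([r*np.cos(q[0]),r*np.sin(q[0]),z])+L3*o.as_matrix()[:,2],o
E
python3 - <<'E'
from fk import *
from scipy.optimize import least_squares
print('const',C.as_rotvec())
o=readout.get_obs(); p,r=fk(o['qpos']); print(p,o['ee_pos'],(r.inv()*R.from_rotvec(o['orientation'])).magnitude())
q0=o['qpos']; T=o['ee_pos']; N=33; q=q0.copy(); prev=r; rows=[]
for i in range(1,N+1):
    s=i/N; w=[q0[3]+s*(np.pi-q0[3]), q0[4]+min(1,2*s)*(.4-q0[4]), q0[5]+s*(-1.73-q0[5])]
    x=least_squares(lambda x:fk(np.r_[x,w])[0]-T,q[:3]).x; q=np.r_[x,w]; n=fk(q)[1]
    rows.append(np.degrees((n*prev.inv()).as_rotvec())/5); prev=n
    if i%5==0 or i==N: print(i,q.round(2),n.as_matrix()[:,2].round(2))
print(np.array(rows).round(2).tolist())
E
```

```text
const [6.91386400e-06 1.27137663e-06 1.57079987e+00]
[438.5356874  -80.15940176 226.45173924] [442.24204981 -68.2495203  227.52633846] 7.255302441065392e-06
5 [-0.26  0.21  2.32  1.15  0.24 -2.42] [ 0.52  0.08 -0.85]
10 [-0.31  0.22  2.34  1.5   0.31 -2.3 ] [ 0.58  0.14 -0.81]
15 [-0.33  0.24  2.37  1.86  0.38 -2.17] [ 0.64  0.15 -0.75]
20 [-0.31  0.25  2.41  2.22  0.4  -2.05] [ 0.7   0.1  -0.71]
25 [-0.26  0.26  2.43  2.57  0.4  -1.93] [ 0.73  0.02 -0.68]
30 [-0.19  0.26  2.45  2.93  0.4  -1.8 ] [ 0.74 -0.06 -0.67]
33 [-0.15  0.26  2.45  3.14  0.4  -1.73] [ 0.73 -0.11 -0.67]
[[0.72, -0.05, -0.62], [0.74, -0.0, -0.94], [0.74, -0.01, -0.94], [0.75, -0.01, -0.94], [0.75, -0.01, -0.93], [0.75, -0.01, -0.93], [0.76, -0.02, -0.93], [0.76, -0.02, -0.92], [0.76, -0.02, -0.92], [0.76, -0.02, -0.91], [0.75, -0.03, -0.9], [0.75, -0.03, -0.9], [0.74, -0.04, -0.89], [0.74, -0.04, -0.88], [0.73, -0.04, -0.87], [0.72, -0.05, -0.86], [0.66, -0.03, -0.85], [0.59, 0.0, -0.85], [0.59, -0.0, -0.84], [0.59, -0.01, -0.83], [0.58, -0.01, -0.82], [0.58, -0.02, -0.81], [0.57, -0.02, -0.81], [0.57, -0.03, -0.8], [0.57, -0.03, -0.79], [0.56, -0.04, -0.79], [0.56, -0.04, -0.78], [0.56, -0.05, -0.78], [0.55, -0.06, -0.78], [0.55, -0.06, -0.77], [0.55, -0.07, -0.77], [0.55, -0.07, -0.77], [0.55, -0.08, -0.77]]
```

servo_tool:
  plan:
    - [[1, 0, 0, 0, 0.72, -0.05, -0.62], [1, 0, 0, 0, 0.74, 0, -0.94], [1, 0, 0, 0, 0.74, -0.01, -0.94], [1, 0, 0, 0, 0.75, -0.01, -0.94], [1, 0, 0, 0, 0.75, -0.01, -0.93]]

```text
t: 8.6
ee_pos: [443.6, -67.4, 231.1]
orientation: [0.641, 2.533, 0.292]
ft_force: [0.2, 0.5, 0.1]
width: 0.5
grasp_force: 0.0
```

```bash
python3 s.py
```

```text
t 8.6 tcp [443.6 -67.4 231.1] tip press [-215.8   16.8  163.2] toolz press [ 0.52   0.097 -0.849] lean 31.5 tooly [0.359 0.877 0.319] F press [0.2 0.5 0.1] q [-0.3   0.2   2.31  1.12  0.26 -2.41] w 0.49193341971659627
```

Following the plan as computed, so I'll continue.

servo_tool:
  plan:
    - [[1, 0, 0, 0, 0.75, -0.01, -0.93], [1, 0, 0, 0, 0.76, -0.02, -0.93], [1, 0, 0, 0, 0.76, -0.02, -0.92], [1, 0, 0, 0, 0.76, -0.02, -0.92], [1, 0, 0, 0, 0.76, -0.02, -0.91]]

```text
t: 9.02
ee_pos: [443.5, -67.5, 231.1]
orientation: [1.249, 2.297, 0.569]
ft_force: [-0.3, 1.0, 0.2]
width: 0.8
grasp_force: 0.0
```

servo_tool:
  plan:
    - [[1, 0, 0, 0, 0.75, -0.03, -0.9], [1, 0, 0, 0, 0.75, -0.03, -0.9], [1, 0, 0, 0, 0.74, -0.04, -0.89], [1, 0, 0, 0, 0.74, -0.04, -0.88], [1, 0, 0, 0, 0.73, -0.04, -0.87]]

```text
t: 9.43
ee_pos: [443.5, -67.4, 231.1]
orientation: [1.778, 1.924, 0.823]
ft_force: [0.6, 0.3, -0.5]
width: -0.0
grasp_force: 0.0
```

servo_tool:
  plan:
    - [[1, 0, 0, 0, 0.72, -0.05, -0.86], [1, 0, 0, 0, 0.66, -0.03, -0.85], [1, 0, 0, 0, 0.59, 0, -0.85], [1, 0, 0, 0, 0.59, 0, -0.84], [1, 0, 0, 0, 0.59, -0.01, -0.83]]

```text
t: 9.85
ee_pos: [443.5, -67.3, 231.0]
orientation: [2.196, 1.461, 0.988]
ft_force: [-0.2, -0.1, 0.6]
width: 0.5
grasp_force: 0.0
```

```bash
python3 s.py
```

```text
t 9.85 tcp [443.5 -67.3 231. ] tip press [-201.9   19.4  174.4] toolz press [ 0.695  0.127 -0.708] lean 44.5 tooly [ 0.688 -0.403  0.604] F press [-0.2 -0.1  0.6] q [-0.35  0.25  2.41  2.13  0.41 -2.  ] w 0.5404709789653531
```

```bash
cat >> fk.py <<'E'
yw=np.radians(-1.75);u=np.array([np.cos(yw),np.sin(yw),0]);v=np.array([-np.sin(yw),np.cos(yw),0]);O=np.array([700.6,-84.4,0]);e3=np.array([0,0,1.])
def goal(th,sy):  # lean th, tool y = sy*v
    z=np.sin(th)*u-np.cos(th)*e3; y=sy*v; return R.from_matrix(np.c_[np.cross(y,z),y,z])
def need(g,o):
    return np.degrees((g*R.from_rotvec(o['orientation']).inv()).as_rotvec())/5
E
python3 - <<'E'
from fk import *
o=readout.get_obs()
for s in(-1,1): print(s,need(goal(np.radians(42),s),o))
th=np.radians(42); tip=O+(-227+6)*u+e3*(60+15+6.7); print('TCP goal',tip-80*goal(th,-1).as_matrix()[:,2]-o['ee_pos'])
E
```

```text
-1 [  8.13514211   1.02898232 -10.49869557]
1 [-16.29127759  -0.62940768  15.92544539]
TCP goal [-17.32283241  -8.69618032 -89.85010652]
```

servo_tool:
  plan:
    - [[1, 0, 0, 0, 0.68, 0.085, -0.875], [1, 0, 0, 0, 0.68, 0.085, -0.875], [1, 0, 0, 0, 0.68, 0.085, -0.875], [1, 0, 0, 0, 0.68, 0.085, -0.875], [1, 0, 0, 0, 0.68, 0.085, -0.875]]

```text
t: 10.27
ee_pos: [443.6, -67.2, 231.1]
orientation: [2.583, 0.898, 1.084]
ft_force: [-0.3, 0.9, 0.7]
width: 0.7
grasp_force: 0.0
```

servo_tool:
  plan:
    - [[1, 0, 0, 0, 0.68, 0.085, -0.875], [1, 0, 0, 0, 0.68, 0.085, -0.875], [1, 0, 0, 0, 0.68, 0.085, -0.875], [1, 0, 0, 0, 0.68, 0.085, -0.875], [1, 0, 0, 0, 0.68, 0.085, -0.875]]

```text
t: 10.68
ee_pos: [443.7, -67.2, 231.2]
orientation: [2.854, 0.239, 1.126]
ft_force: [0.1, 0.3, -1.0]
width: 0.6
grasp_force: 0.0
```

servo_tool:
  plan:
    - [[1, 0, 0, 0, 0.68, 0.085, -0.875], [1, 0, 0, 0, 0.68, 0.085, -0.875], [1, -0.2, -0.1, -0.5, 0, 0, 0], [1, -0.2, -0.1, -0.5, 0, 0, 0], [1, 0, 0, 0, 0, 0, 0]]

```text
t: 11.1
ee_pos: [425.4, -75.1, 188.2]
orientation: [2.928, -0.043, 1.117]
ft_force: [-0.4, 0.6, -0.4]
width: 0.7
grasp_force: 0.0
```

```bash
python3 s.py
python3 - <<'E'
from fk import *
print(need(goal(np.radians(42),-1),readout.get_obs()))
E
```

```text
t 11.1 tcp [425.4 -75.1 188.2] tip press [-222.1    1.2  128.5] toolz press [ 0.666  0.003 -0.746] lean 41.7 tooly [ 0.002 -1.    -0.002] F press [-0.5  0.6 -0.4] q [-0.3   0.35  2.45  2.67  0.41 -1.34] w 0.6637797322322411
[-0.02706229 -0.04958763 -0.02664441]
```

servo_tool:
  plan:
    - [[1, 0.01, -0.02, -0.5, 0, 0, 0], [1, 0.01, -0.01, -0.5, 0, 0, 0], [1, 0, 0, -0.2, 0, 0, 0], [1, 0, 0, 0, 0, 0, 0], [1, 0, 0, 0, 0, 0, 0]]

```text
t: 11.52
ee_pos: [428.2, -76.2, 142.8]
orientation: [2.926, -0.046, 1.124]
ft_force: [0.4, -0.6, 0.7]
width: 0.5
grasp_force: 0.0
```

```bash
python3 s.py
```

```text
t 11.5167 tcp [428.2 -76.2 142.8] tip press [-2.19e+02  2.00e-01  8.34e+01] toolz press [ 0.669  0.003 -0.743] lean 42.0 tooly [ 0.001 -1.    -0.004] F press [ 0.4 -0.6  0.7] q [-0.3   0.51  2.46  2.8   0.56 -1.48] w 0.5122037510249114
```

servo_tool:
  plan:
    - [[1, -0.08, 0, -0.2, 0, 0, 0], [1, 0, 0, -0.15, 0, 0, 0], [1, 0, 0, 0, 0, 0, 0]]

```text
t: 11.77
ee_pos: [424.6, -76.3, 128.8]
orientation: [2.925, -0.048, 1.124]
ft_force: [-0.2, -0.9, 0.1]
width: 0.5
grasp_force: 0.0
```

servo_tool:
  plan:
    - [[1, 0, 0, -0.1, 0, 0, 0], [1, 0, 0, 0, 0, 0, 0], [1, 0, 0, 0, 0, 0, 0]]

```text
t: 12.02
ee_pos: [424.6, -76.4, 125.1]
orientation: [2.924, -0.049, 1.125]
ft_force: [0.5, 1.1, 2.8]
width: 0.2
grasp_force: 1.3
```

```bash
python3 s.py
```

```text
t 12.0167 tcp [424.6 -76.4 125.1] tip press [-222.5   -0.3   65.8] toolz press [ 0.67   0.002 -0.742] lean 42.1 tooly [-0.001 -1.    -0.004] F press [0.5 1.1 2.8] q [-0.3   0.57  2.46  2.83  0.63 -1.52] w 0.23135969772773166
```

servo_tool:
  plan:
    - [[1, 0, 0, -0.1, 0, 0, 0], [1, 0, 0, -0.09, 0, 0, 0], [1, 0, 0, 0, 0, 0, 0]]

```text
t: 12.27
ee_pos: [424.6, -76.4, 117.1]
orientation: [2.924, -0.049, 1.126]
ft_force: [-0.0, 1.3, 8.0]
width: 0.6
grasp_force: 3.5
```

```bash
python3 s.py
```

```text
t 12.2667 tcp [424.6 -76.4 117.1] tip press [-222.5   -0.3   57.7] toolz press [ 0.671  0.002 -0.742] lean 42.1 tooly [-0.002 -1.    -0.004] F press [-0.1  1.2  8. ] q [-0.3   0.6   2.46  2.84  0.66 -1.53] w 0.6026900175015976
```

servo_tool:
  plan:
    - [[1, 0.1, -0.003, 0, 0, 0, 0], [1, 0.15, -0.005, 0, 0, 0, 0], [1, 0.2, -0.006, 0, 0, 0, 0], [1, 0.2, -0.006, 0, 0, 0, 0], [1, 0.2, -0.006, 0, 0, 0, 0]]

```text
t: 12.68
ee_pos: [458.4, -77.4, 117.2]
orientation: [2.924, -0.049, 1.124]
ft_force: [-1.4, 0.3, 6.3]
width: 0.4
grasp_force: 3.5
```

```bash
python3 s.py
```

```text
t 12.6833 tcp [458.4 -77.4 117.2] tip press [-188.7   -0.3   57.8] toolz press [ 0.67   0.002 -0.743] lean 42.1 tooly [-0.002 -1.    -0.004] F press [-1.5  0.2  6.3] q [-0.27  0.59  2.39  2.84  0.59 -1.5 ] w 0.43694848340536996
```

Moving with 1.5 N back force, so the latch is free. I'll continue.

servo_tool:
  plan:
    - [[1, 0.25, -0.008, 0, 0, 0, 0], [1, 0.25, -0.008, 0, 0, 0, 0], [1, 0.25, -0.008, 0, 0, 0, 0], [1, 0.25, -0.008, 0, 0, 0, 0], [1, 0.25, -0.008, 0, 0, 0, 0]]

```text
t: 13.1
ee_pos: [508.6, -79.0, 117.2]
orientation: [2.924, -0.049, 1.124]
ft_force: [-2.2, 0.7, 7.5]
width: 0.7
grasp_force: 3.5
```

servo_tool:
  plan:
    - [[1, 0.25, -0.008, 0, 0, 0, 0], [1, 0.25, -0.008, 0, 0, 0, 0], [1, 0.25, -0.008, 0, 0, 0, 0], [1, 0.2, -0.006, 0, 0, 0, 0], [1, 0, 0, 0, 0, 0, 0]]

```text
t: 13.52
ee_pos: [548.3, -80.3, 117.7]
orientation: [2.922, -0.048, 1.129]
ft_force: [2.4, 2.4, 5.6]
width: 0.4
grasp_force: 2.6
```

```bash
python3 s.py
```

```text
t 13.5167 tcp [548.3 -80.3 117.7] tip press [-98.5  -0.5  58.5] toolz press [ 0.672  0.002 -0.74 ] lean 42.2 tooly [-0.001 -1.    -0.003] F press [2.4 2.5 5.6] q [-0.22  0.61  2.21  2.83  0.43 -1.42] w 0.4181436951307332
```

servo_tool:
  plan:
    - [[1, 0.15, -0.005, -0.02, 0, 0, 0], [1, 0.15, -0.005, 0, 0, 0, 0], [1, 0.1, -0.003, 0, 0, 0, 0], [1, 0, 0, 0, 0, 0, 0]]

```text
t: 13.85
ee_pos: [563.8, -80.8, 117.0]
orientation: [2.923, -0.048, 1.129]
ft_force: [1.7, 1.4, 6.5]
width: 0.7
grasp_force: 3.1
```

```bash
python3 s.py
```

```text
t 13.85 tcp [563.8 -80.8 117. ] tip press [-83.1  -0.5  57.8] toolz press [ 0.672  0.002 -0.74 ] lean 42.2 tooly [-0.001 -1.    -0.003] F press [1.7 1.4 6.5] q [-0.21  0.62  2.18  2.82  0.41 -1.41] w 0.7414535317380214
```

servo_tool:
  plan:
    - [[1, 0.08, -0.002, 0, 0, 0, 0], [1, 0.05, -0.002, 0, 0, 0, 0], [1, 0, 0, 0, 0, 0, 0]]

```text
t: 14.1
ee_pos: [565.0, -80.7, 116.4]
orientation: [2.926, -0.05, 1.12]
ft_force: [-19.4, 0.0, 26.0]
width: 0.5
grasp_force: 12.6
```

```bash
python3 s.py
```

```text
t 14.1 tcp [565.  -80.7 116.4] tip press [-82.2  -0.3  56.9] toolz press [ 0.668  0.001 -0.744] lean 41.9 tooly [-0.002 -1.    -0.004] F press [-19.4  -0.6  26. ] q [-0.21  0.62  2.18  2.82  0.4  -1.41] w 0.5097435154733297
```

servo_tool:
  plan:
    - [[1, 0, 0, 0.15, 0, 0, 0], [1, 0, 0, 0.3, 0, 0, 0], [1, -0.3, 0.01, 0.3, 0, 0, 0], [1, -1, 0.03, 0.4, 0, 0, 0], [1, -0.5, 0.01, 0.5, 0, 0, 0]]

```text
t: 14.52
ee_pos: [492.8, -78.4, 179.9]
orientation: [2.929, -0.05, 1.114]
ft_force: [-0.9, -0.2, -0.8]
width: 0.3
grasp_force: 0.0
```

```bash
python3 s.py
python3 - <<'E'
from fk import *
# carriage check in top view: pad black blob & grip
im=cv2.cvtColor(vision.get_image('top'),cv2.COLOR_RGB2BGR); cv2.imwrite('pics/t2.png',im)
h=cv2.cvtColor(im,cv2.COLOR_BGR2HSV); c=cam('top')
for n,(x0,y0,x1,y1),z in(('grip',(420,180,470,200),320),('pad',(350,195,388,256),60)):
    m=np.zeros(h.shape[:2],np.uint8); m[y0:y1,x0:x1]=(h[:,:,2]<60)[y0:y1,x0:x1]*255
    for k in cv2.findContours(m,0,1)[0]:
        if cv2.contourArea(k)>15: r=cv2.minAreaRect(k); P=onz(c,r[0],z); print(n,r,P.round(1),'press',((P-O)@u).round(1),((P-O)@v).round(1))
E
```

```text
t 14.5167 tcp [492.8 -78.4 179.9] tip press [-154.7   -0.2  120.2] toolz press [ 0.664  0.002 -0.747] lean 41.6 tooly [-0.002 -1.    -0.004] F press [-0.8 -0.2 -0.8] q [-0.25  0.42  2.32  2.69  0.34 -1.3 ] w 0.29825286992066175
grip ((443.0, 190.5), (7.0, 34.0), 90.0) [ 607.  -260.5  320. ] press -88.2 -178.9
pad ((368.5, 237.5), (35.0, 37.0), 90.0) [501.6 -78.2  60. ] press -199.1 0.1
pad ((374.0, 201.5), (13.0, 22.0), 90.0) [622.8 -98.8  60. ] press -77.3 -16.7
```

servo_tool:
  plan:
    - [[1, -0.1, -0.3, 1, 0.02, 0.6, 0], [1, 0, -0.5, 1, 0.02, 0.6, 0], [1, 0, -0.5, 1, 0.02, 0.6, 0], [1, 0, -0.5, 1, 0.02, 0.6, 0], [1, 0, -0.5, 1, 0.02, 0.6, 0]]

```text
t: 14.98
ee_pos: [500.1, -81.4, 228.3]
orientation: [-2.893, 0.019, -1.022]
ft_force: [-0.5, 0.3, -0.2]
width: 0.1
grasp_force: 0.0
```

servo_tool:
  plan:
    - [[1, 0, -0.5, 1, 0.02, 0.6, 0], [1, 0, -0.5, 1, 0.02, 0.6, 0], [1, 0, -0.5, 0, 0.02, 0.6, 0], [1, 0, 0, 0, 0, 0.6, 0], [1, 0, 0, 0, 0, 0.6, 0]]

```text
t: 15.4
ee_pos: [504.8, -99.2, 250.7]
orientation: [-2.928, 0.016, -0.823]
ft_force: [0.6, 1.5, -0.2]
width: 0.7
grasp_force: 0.0
```

```bash
python3 s.py
python3 - <<'E'
from fk import *
o=readout.get_obs();print(need(goal(0,-1),o), O-90*u-185*v+e3*430-o['ee_pos'])
E
```

```text
t 15.4 tcp [504.8 -99.2 250.7] tip press [-153.8  -12.   182.8] toolz press [ 0.517  0.109 -0.849] lean 31.4 tooly [ 0.048 -0.994 -0.099] F press [ 0.5  1.5 -0.2] q [-0.33  0.25  2.16  0.86  0.35  0.49] w 0.6507445441981707
[-1.06715003  6.29538853 -0.22111462] [ 100.14403306 -167.37846883  179.29902896]
```

servo_tool:
  plan:
    - [[1, 0, -0.3, 0.8, -0.15, 0.9, -0.03], [1, 0, -0.4, 0.8, -0.15, 0.9, -0.03], [1, 0, -0.5, 0.8, -0.15, 0.9, -0.03], [1, 0, -0.6, 0.8, -0.15, 0.9, -0.03], [1, 0, -0.6, 0.8, -0.15, 0.9, -0.03]]

```text
t: 15.82
ee_pos: [506.9, -181.7, 389.1]
orientation: [-3.065, 0.024, -0.336]
ft_force: [1.6, 0.7, 0.1]
width: 0.3
grasp_force: 0.0
```

servo_tool:
  plan:
    - [[1, 0, -0.6, 0.5, -0.15, 0.9, -0.03], [1, 0, -0.6, 0.2, -0.15, 0.9, -0.03], [1, 0, -0.5, 0, 0, 0, 0], [1, 0, 0, 0, 0, 0, 0]]

```text
t: 16.15
ee_pos: [508.6, -251.5, 415.8]
orientation: [-3.109, 0.035, -0.105]
ft_force: [-0.7, 0.3, -0.1]
width: 0.2
grasp_force: 0.0
```

```bash
python3 s.py
python3 - <<'E'
from fk import *
o=readout.get_obs();print(need(goal(0,-1),o), O-90*u-185*v+e3*430-o['ee_pos'])
E
```

```text
t 16.15 tcp [ 508.6 -251.5  415.8] tip press [-181.5 -170.4  336. ] toolz press [ 0.067  0.032 -0.997] lean 3.8 tooly [ 0.009 -0.999 -0.031] F press [-0.7  0.2 -0.1] q [-0.5   0.21  1.66  0.06  1.22  1.07] w 0.23550298321400648
[-0.33459992  0.78044531 -0.09093362] [ 96.41872932 -15.0761784   14.20946305]
```

Run:
```python
from fk import *
S=cv2.imread('pics/scene0.png');T=cv2.imread('pics/top0.png')
def blob(im,x0,y0,x1,y1,t=60):
    g=im.max(2); m=np.zeros(g.shape,np.uint8); m[y0:y1,x0:x1]=(g<t)[y0:y1,x0:x1]*255
    k=max(cv2.findContours(m,0,1)[0],key=cv2.contourArea); r=cv2.minAreaRect(k); 
    return r
a=blob(T,415,180,475,200); 
for t in(40,50,60):
    s=blob(S,295,65,318,98,t); print(s)
    o1,d1=ray(cam('top'),a[0]);o2,d2=ray(cam('scene'),s[0])
    A=np.c_[d1,-d2]; x=np.linalg.lstsq(A,o2-o1,rcond=None)[0]; p=(o1+x[0]*d1);q=o2+x[1]*d2
    print(a,p.round(1),q.round(1),'press',(p-O)@u,(p-O)@v)
```

```text
((303.6862487792969, 86.05537414550781), (23.055517196655273, 6.082485675811768), 79.99201965332031)
((443.0, 190.5), (7.0, 34.0), 90.0) [ 602.6 -254.8  340.9] [ 607.8 -259.2  343.2] press -92.74789994568415 -173.30811181590192
((303.25, 85.75000762939453), (24.318401336669922, 7.2562971115112305), 78.69007110595703)
((443.0, 190.5), (7.0, 34.0), 90.0) [ 602.6 -254.8  341. ] [ 609.  -260.1  343.8] press -92.76272300578158 -173.2897698939664
((301.76470947265625, 84.05882263183594), (29.10427474975586, 10.186495780944824), 75.96376037597656)
((443.0, 190.5), (7.0, 34.0), 90.0) [ 601.5 -253.4  346. ] [ 613.1 -262.8  351. ] press -93.85597248744668 -171.93699276718664
```

servo_tool:
  plan:
    - [[1, 0.3, -0.1, 0.3, -0.17, 0.4, -0.05], [1, 0.7, -0.1, 0, -0.17, 0.4, -0.05], [1, 0.8, -0.05, 0, 0, 0, 0], [1, 0.5, 0, 0, 0, 0, 0], [1, 0, 0, 0, 0, 0, 0]]

```text
t: 16.57
ee_pos: [602.5, -257.7, 425.8]
orientation: [-3.139, 0.045, 0.004]
ft_force: [-1.3, 0.7, 0.2]
width: 0.6
grasp_force: 0.0
```

```bash
python3 s.py
```

```text
t 16.5667 tcp [ 602.5 -257.7  425.8] tip press [ -93.  -176.1  345.8] toolz press [-0.003  0.002 -1.   ] lean -0.2 tooly [ 0.002 -1.    -0.002] F press [-1.4  0.7  0.2] q [-0.42  0.36  1.43  0.    1.35  1.18] w 0.5884844534418091
```

Upright above the grip. I'll lower gently to contact.

servo_tool:
  plan:
    - [[1, 0, 0, -0.15, 0, 0, 0], [1, 0, 0, -0.1, 0, 0, 0], [1, 0, 0, 0, 0, 0, 0]]

```text
t: 16.82
ee_pos: [598.4, -258.2, 416.0]
orientation: [-3.139, 0.047, 0.008]
ft_force: [-1.3, -0.6, 1.0]
width: 0.5
grasp_force: 0.0
```

servo_tool:
  plan:
    - [[1, 0, 0, -0.1, 0, 0, 0], [1, 0, 0, 0, 0, 0, 0]]

```text
t: 16.98
ee_pos: [599.1, -258.7, 413.6]
orientation: [-3.14, 0.048, 0.004]
ft_force: [-0.4, -0.8, -0.7]
width: 0.6
grasp_force: 0.0
```

```bash
python3 s.py
```

```text
t 16.9833 tcp [ 599.1 -258.7  413.6] tip press [ -96.4 -177.3  333.6] toolz press [-0.002  0.001 -1.   ] lean -0.1 tooly [ 0.    -1.    -0.001] F press [-0.4 -0.8 -0.7] q [-0.43  0.37  1.45 -0.    1.32  1.18] w 0.6475928295830709
```

servo_tool:
  plan:
    - [[1, 0.12, 0, 0, 0, 0, 0], [1, 0, 0, -0.08, 0, 0, 0], [1, 0, 0, -0.08, 0, 0, 0], [1, 0, 0, 0, 0, 0, 0]]

```text
t: 17.32
ee_pos: [602.8, -258.9, 409.9]
orientation: [-3.141, 0.047, 0.009]
ft_force: [-13.8, 3.0, 17.8]
width: 0.7
grasp_force: 9.0
```

```bash
python3 s.py
```

```text
t 17.3167 tcp [ 602.8 -258.9  409.9] tip press [ -92.9 -177.4  329.9] toolz press [-0.006  0.    -1.   ] lean -0.3 tooly [ 0. -1. -0.] F press [-13.9   2.6  17.8] q [-0.42  0.38  1.45 -0.    1.32  1.18] w 0.6958179627687955
```

servo_tool:
  plan:
    - [[1, -0.15, 0, -0.1, 0, 0, 0], [1, -0.14, 0, -0.14, 0, 0, 0], [1, -0.12, 0, -0.15, 0, 0, 0]]

```text
t: 17.57
ee_pos: [587.4, -258.5, 394.1]
orientation: [-3.141, 0.047, 0.003]
ft_force: [-8.6, 3.6, 12.6]
width: 0.5
grasp_force: 6.5
```

```bash
python3 s.py
```

```text
t 17.5667 tcp [ 587.4 -258.5  394.1] tip press [-108.  -177.4  314.1] toolz press [-0.002  0.001 -1.   ] lean -0.1 tooly [ 0.001 -1.    -0.001] F press [-8.7  3.4 12.6] q [-0.43  0.36  1.5  -0.    1.28  1.17] w 0.5317238927234023
```

servo_tool:
  plan:
    - [[1, -0.12, 0, -0.16, 0, 0, 0], [1, -0.11, 0, -0.16, 0, 0, 0], [1, -0.09, 0, -0.16, 0, 0, 0], [1, -0.08, 0, -0.17, 0, 0, 0], [1, -0.07, 0, -0.17, 0, 0, 0]]

```text
t: 17.98
ee_pos: [568.2, -258.8, 360.3]
orientation: [-3.141, 0.047, 0.006]
ft_force: [-6.8, 1.3, 9.2]
width: 0.7
grasp_force: 4.9
```

```bash
python3 s.py
```

```text
t 17.9833 tcp [ 568.2 -258.8  360.3] tip press [-127.3 -178.3  280.3] toolz press [-0.004  0.    -1.   ] lean -0.2 tooly [ 0.001 -1.    -0.   ] F press [-6.9  1.1  9.2] q [-0.45  0.37  1.58 -0.    1.2   1.16] w 0.746982207921422
```

servo_tool:
  plan:
    - [[1, -0.06, 0, -0.19, 0, 0, 0], [1, -0.06, 0, -0.19, 0, 0, 0], [1, -0.05, 0, -0.19, 0, 0, 0], [1, -0.04, 0, -0.19, 0, 0, 0], [1, -0.03, 0, -0.19, 0, 0, 0]]

```text
t: 18.4
ee_pos: [558.9, -259.0, 321.8]
orientation: [-3.141, 0.047, 0.006]
ft_force: [-6.3, 0.2, 7.7]
width: 0.3
grasp_force: 4.2
```

servo_tool:
  plan:
    - [[1, -0.02, 0, -0.19, 0, 0, 0], [1, -0.01, 0, -0.19, 0, 0, 0], [1, 0, 0, -0.19, 0, 0, 0], [1, 0.01, 0, -0.19, 0, 0, 0], [1, 0.01, 0, -0.19, 0, 0, 0]]

```text
t: 18.82
ee_pos: [558.5, -259.1, 283.9]
orientation: [-3.141, 0.047, 0.006]
ft_force: [-7.5, 0.2, 10.3]
width: 0.6
grasp_force: 5.2
```

```bash
python3 s.py
```

```text
t 18.8167 tcp [ 558.5 -259.1  283.9] tip press [-137.1 -179.   203.9] toolz press [-0.004  0.    -1.   ] lean -0.2 tooly [ 0.001 -1.    -0.   ] F press [-7.5 -0.1 10.3] q [-0.45  0.43  1.66 -0.    1.05  1.15] w 0.6151250950545499
```

servo_tool:
  plan:
    - [[1, 0.01, 0, -0.17, 0, 0, 0], [1, 0.02, 0, -0.17, 0, 0, 0], [1, 0.02, 0, -0.16, 0, 0, 0], [1, 0.03, 0, -0.15, 0, 0, 0], [1, 0, 0, 0, 0, 0, 0]]

```text
t: 19.23
ee_pos: [561.8, -259.1, 257.0]
orientation: [-3.141, 0.047, 0.007]
ft_force: [-6.1, -1.2, 7.3]
width: 0.2
grasp_force: 3.8
```

```bash
python3 s.py
```

```text
t 19.2333 tcp [ 561.8 -259.1  257. ] tip press [-133.8 -178.9  177. ] toolz press [-0.004  0.    -1.   ] lean -0.2 tooly [ 0.001 -1.    -0.   ] F press [-6.  -1.4  7.3] q [-0.45  0.47  1.68 -0.    1.    1.15] w 0.1715616294092853
```

servo_tool:
  plan:
    - [[1, 0.02, 0, -0.1, 0, 0, 0], [1, 0.01, 0, -0.08, 0, 0, 0], [1, 0, 0, 0, 0, 0, 0]]

```text
t: 19.48
ee_pos: [563.3, -259.2, 250.5]
orientation: [-3.141, 0.047, 0.005]
ft_force: [-5.3, -0.6, 8.5]
width: 0.4
grasp_force: 4.3
```

servo_tool:
  plan:
    - [[1, 0.01, 0, -0.06, 0, 0, 0], [1, 0, 0, 0, 0, 0, 0]]

```text
t: 19.65
ee_pos: [563.8, -259.2, 248.5]
orientation: [3.141, -0.047, -0.004]
ft_force: [-5.0, 0.3, 10.3]
width: 0.5
grasp_force: 4.8
```

```bash
python3 s.py
```

```text
t 19.65 tcp [ 563.8 -259.2  248.5] tip press [-131.6 -178.9  168.5] toolz press [-0.003 -0.    -1.   ] lean -0.2 tooly [ 0.001 -1.     0.   ] F press [-5.   0.2 10.3] q [-0.45  0.48  1.68 -0.    0.99  1.15] w 0.49107454641275866
```

Near the stop. I'll press until the force jumps.

servo_tool:
  plan:
    - [[1, 0.01, 0, -0.06, 0, 0, 0], [1, 0, 0, 0, 0, 0, 0]]

```text
t: 19.82
ee_pos: [564.0, -259.3, 248.0]
orientation: [3.141, -0.047, -0.005]
ft_force: [-11.2, 2.4, 23.8]
width: 0.3
grasp_force: 11.9
```

servo_tool:
  plan:
    - [[1, 0.01, 0, -0.06, 0, 0, 0], [1, 0, 0, 0, 0, 0, 0]]

```text
t: 19.98
ee_pos: [564.2, -259.3, 247.6]
orientation: [3.141, -0.047, -0.005]
ft_force: [-19.1, 3.2, 39.0]
width: 0.4
grasp_force: 19.7
```

servo_tool:
  plan:
    - [[1, 0, 0, -0.05, 0, 0, 0], [1, 0, 0, 0, 0, 0, 0]]

```text
t: 20.15
ee_pos: [564.2, -259.3, 247.3]
orientation: [3.141, -0.047, -0.004]
ft_force: [-23.3, 6.0, 52.3]
width: 0.6
grasp_force: 25.8
```

```bash
python3 s.py
```

```text
t 20.15 tcp [ 564.2 -259.3  247.3] tip press [-131.2 -179.1  167.3] toolz press [-0.003 -0.001 -1.   ] lean -0.2 tooly [ 0.001 -1.     0.001] F press [-23.5   5.3  52.3] q [-0.45  0.48  1.68 -0.    0.98  1.15] w 0.5629113315294814
```

The stop is reached: a steep force rise at tip z 168. Now I let the lever return under the hand.

servo_tool:
  plan:
    - [[1, 0, 0, 0.1, 0, 0, 0], [1, -0.03, 0, 0.15, 0, 0, 0], [1, -0.05, 0, 0.25, 0, 0, 0], [1, -0.05, 0, 0.3, 0, 0, 0], [1, -0.03, 0, 0.3, 0, 0, 0]]

```text
t: 20.57
ee_pos: [560.4, -259.3, 287.0]
orientation: [3.14, -0.047, 0.006]
ft_force: [4.7, 1.0, 5.1]
width: 0.1
grasp_force: 2.8
```

servo_tool:
  plan:
    - [[1, -0.02, 0, 0.3, 0, 0, 0], [1, 0, 0, 0.3, 0, 0, 0], [1, 0.02, 0, 0.3, 0, 0, 0], [1, 0.04, 0, 0.3, 0, 0, 0], [1, 0.06, 0, 0.3, 0, 0, 0]]

```text
t: 20.98
ee_pos: [562.9, -258.8, 346.0]
orientation: [-3.141, 0.047, 0.002]
ft_force: [2.7, -0.6, 3.2]
width: 0.2
grasp_force: 1.5
```

servo_tool:
  plan:
    - [[1, 0.1, 0, 0.3, 0, 0, 0], [1, 0.13, 0, 0.3, 0, 0, 0], [1, 0.16, 0, 0.3, 0, 0, 0], [1, 0.18, 0, 0.3, 0, 0, 0], [1, 0.2, 0, 0.3, 0, 0, 0]]

```text
t: 21.4
ee_pos: [593.3, -258.6, 405.1]
orientation: [-3.14, 0.047, 0.006]
ft_force: [0.2, -0.6, 1.5]
width: 0.5
grasp_force: 0.5
```

```bash
python3 s.py
```

```text
t 21.4 tcp [ 593.3 -258.6  405.1] tip press [-102.3 -177.3  325.1] toolz press [-0.004  0.001 -1.   ] lean -0.2 tooly [ 0.001 -1.    -0.001] F press [ 0.3 -0.6  1.5] q [-0.43  0.37  1.47 -0.    1.31  1.17] w 0.462273123837285
```

servo_tool:
  plan:
    - [[1, 0.15, 0, 0.2, 0, 0, 0], [1, 0.1, 0, 0.3, 0, 0, 0], [1, 0, 0, 0.6, 0, 0, 0], [1, -0.5, 0, 0.4, 0, 0, 0], [1, -1, 0, 0, 0, 0, 0]]

```text
t: 21.82
ee_pos: [545.7, -258.9, 466.7]
orientation: [3.141, -0.044, 0.001]
ft_force: [-0.7, 0.1, 0.6]
width: 0.3
grasp_force: 0.0
```

servo_tool:
  plan:
    - [[1, -1, 0, 0, 0, 0, 0], [1, -1, 0, 0, 0, 0, 0], [1, -0.5, 0, 0, 0, 0, 0], [1, 0, 0, 0, 0, 0, 0], [1, 0, 0, 0, 0, 0, 0]]

```text
t: 22.23
ee_pos: [442.6, -258.7, 464.7]
orientation: [-3.14, 0.049, 0.004]
ft_force: [0.8, 1.2, -0.1]
width: 0.6
grasp_force: 0.0
```

```bash
python3 s.py
python3 - <<'E'
from fk import *
T0=cv2.imread('pics/top0.png')
im=cv2.cvtColor(vision.get_image('top'),cv2.COLOR_RGB2BGR); cv2.imwrite('pics/t3.png',im)
S=cv2.cvtColor(vision.get_image('scene'),cv2.COLOR_RGB2BGR); cv2.imwrite('pics/s3.png',S)
c=cam('top')
def rep(n,img,roi,z):
    x0,y0,x1,y1=roi; m=np.zeros(img.shape[:2],np.uint8); m[y0:y1,x0:x1]=(img.max(2)<60)[y0:y1,x0:x1]*255
    for k in cv2.findContours(m,0,1)[0]:
        if cv2.contourArea(k)>10: r=cv2.minAreaRect(k); P=onz(c,r[0],z); print(n,r,'press',((P-O)@u).round(1),((P-O)@v).round(1))
rep('grip0',T0,(415,180,475,200),320); rep('grip3',im,(415,180,475,200),320); rep('dark carriage strip',im,(350,190,386,258),60)
d=cv2.absdiff(T0,im).max(2)
g0=cv2.absdiff(cv2.imread('pics/scene0.png'),S).max(2)
print('scene diff near handle',g0[70:105,290:315].max(), 'objects: closed box/bottle/jar top diff',d[240:275,250:282].mean(),d[150:178,272:294].mean(),d[200:222,458:480].mean())
E
```

```text
t 22.2333 tcp [ 442.6 -258.7  464.7] tip press [-252.8 -182.   384.7] toolz press [-0.003  0.001 -1.   ] lean -0.2 tooly [-0.    -1.    -0.001] F press [ 0.8  1.2 -0.1] q [-0.55  0.1   1.68 -0.    1.36  1.05] w 0.6480049957858618
grip0 ((443.0, 190.5), (7.0, 34.0), 90.0) press -88.2 -178.9
grip3 ((443.0, 190.5), (7.0, 34.0), 90.0) press -88.2 -178.9
dark carriage strip ((371.5, 238.0), (16.0, 3.0), 90.0) press -200.4 -9.8
dark carriage strip ((374.0, 201.5), (13.0, 22.0), 90.0) press -77.3 -16.7
scene diff near handle 3 objects: closed box/bottle/jar top diff 5.498214285714286 3.8636363636363638 41.47933884297521
```

servo_tool:
  plan:
    - [[1, -0.5, 1, 0, 0, 0, 0], [1, -0.3, 1, 0, 0, 0, 0], [1, 0, 1, 0, 0, 0, 0], [1, 0, 1, 0, 0, 0, 0], [1, 0, 1, 0, 0, 0, 0]]

```text
t: 22.75
ee_pos: [413.4, -59.7, 464.6]
orientation: [-3.14, 0.047, 0.004]
ft_force: [0.3, 0.6, 0.5]
width: 0.5
grasp_force: 0.0
```

servo_tool:
  plan:
    - [[1, 0, 1, 0, 0, 0, 0], [1, 0, 1, 0, 0, 0, 0], [1, 0, 1, 0, 0, 0, 0], [1, 0, 1, 0, 0, 0, 0], [1, 0, 0, 0, 0, 0, 0]]

```text
t: 23.17
ee_pos: [413.3, 104.8, 464.5]
orientation: [-3.139, 0.035, 0.005]
ft_force: [0.3, 0.3, -0.2]
width: 0.4
grasp_force: 0.0
```

```bash
python3 s.py
python3 - <<'E'
from fk import *
T0=cv2.imread('pics/top0.png')
im=cv2.cvtColor(vision.get_image('top'),cv2.COLOR_RGB2BGR); c=cam('top')
d=cv2.absdiff(T0,im).max(2); print('diffs done/bottle/jar',d[240:275,250:282].mean(),d[150:178,272:294].mean(),d[200:222,458:480].mean())
pt=lambda x,y,z:proj(c,O+x*u+y*v+e3*z)[0].round(1)
print('pad exp in',[pt(x,0,60) for x in(-105,-69)],'tongue/rails exp; out',[pt(x,0,60) for x in(-245,-209)])
print('gray col along axis (press x:gray) now'); g=im.max(2);g0=T0.max(2)
for x in range(-250,-60,6):
    a=pt(x,0,60).round().astype(int); print(x,g0[a[1],a[0]],g[a[1],a[0]],end=' | ')
E
```

```text
t 23.1667 tcp [413.3 104.8 464.5] tip press [-293.2  180.6  384.5] toolz press [-0.003  0.003 -1.   ] lean -0.2 tooly [ 0.008 -1.    -0.003] F press [ 0.3  0.3 -0.2] q [ 0.22 -0.05  1.84  0.    1.36  1.81] w 0.3534788857914549
diffs done/bottle/jar 12.878571428571428 1.1753246753246753 1.2541322314049588
pad exp in [array([368.9, 209.5]), array([369.1, 198.9])] tongue/rails exp; out [array([368.4, 251.4]), array([368.5, 240.5])]
gray col along axis (press x:gray) now
-250 149 112 | -244 66 112 | -238 61 112 | -232 66 111 | -226 72 108 | -220 43 107 | -214 32 106 | -208 83 107 | -202 157 111 | -196 144 111 | -190 150 94 | -184 165 84 | -178 166 84 | -172 167 103 | -166 166 110 | -160 167 111 | -154 167 96 | -148 167 87 | -142 166 86 | -136 167 91 | -130 167 109 | -124 167 95 | -118 166 113 | -112 167 141 | -106 167 91 | -100 156 52 | -94 130 60 | -88 114 52 | -82 112 43 | -76 105 30 | -70 75 36 | -64 57 52 |
```

```bash
python3 -c "
from workcell import close_job; print(close_job())"
```

```text
the job is handed in; nothing more can be done
None
```

I pushed the carriage with the raised-lid box fully in, took the press lever down to its stop and let it return fully up, then handed in at about 23 s. I did not see the lid itself after pressing: I judge it closed because the lever reached its stop, and the final images show carriage and lever in place and the bottle and jar unmoved.

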